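Open the water filter's cap of unknown thread hand

TASK

The cartridge of the worktop water filter is due for changing. First press the pressure-release button on top of the sealed canister fully down, then unscrew the bar-handled cap of the other canister: nobody remembers whether its thread is right- or left-handed, so try both ways to find which way it loosens. Lift the cap straight off and finish while holding it level in the gripper, about a hand's breadth above its canister, and leave the mug, the glass and the spice jar where they stand.

Things in the scene. Friction and masses are not known exactly. Their poses are not given: they have to be found in the camera images.
- filter: Two-canister worktop water filter, fixed, turned up to 23 degrees either way. Grey base plate 120 (x) x 270 (y) x 12 mm; origin under its centre, on the worktop; z up. Of its two white canisters, 82 mm wide, the one at y = +75 mm carries the bar-handled screw cap; the one at y = -75 mm is sealed by a fixed round grey head, 68 mm wide, with the pressure-release button on top.
- vent_top (a point): Centre of the top face of the round pressure-release button (26 mm wide) on the sealed canister, pressed straight down.
- vent (a joint): Travel of the pressure-release button: 0 when up, 0.006 m fully pressed; it springs back. Fully down takes about 5 N.
- neck_seat (a point): Centre of the top of the steel neck under the cap, 142 mm above the worktop, fixed to the filter, with its axes. The underside of the cap's disc (6 mm thick) rests here. The quick thread round the neck is hidden by the cap: right-handed (loosens anticlockwise seen from above) or left-handed (loosens clockwise), at random in every start.
- cap_bar (a point): Centre of the bar handle of the loose steel screw cap. Bar 56 mm long (along this point's x), 16 mm thick (y), 40 mm tall, on the middle of a round disc 64 mm wide whose upper face is 20 mm below this point; z up. Screwed on, this point is 26 mm above the neck seat, on the neck's axis, and the bar lies along the filter's x axis within 2 degrees.
- cap: The same loose cap, steel, 0.4 to 0.52 kg; origin 46 mm below the bar's centre, at the skirt's lower edge. Turned the loosening way it goes round easily and does not rise; from about 65 degrees it can be lifted straight up, a stop comes near 83, 72 is right. The other way it jams after about 8 degrees and cannot be forced. Until loosened it lifts 2 mm at most. It stays where it is let go.
- mug: White mug with a handle, 91 mm tall, standing on the worktop; origin at the centre of its underside. A bystander.
- glass: Drinking glass, 81 mm wide and 91 mm tall, standing on the worktop; origin at the centre of its underside. A bystander.
- spice: Spice jar with a dark lid, 41 mm wide and 105 mm tall, standing on the worktop; origin at the centre of its underside. A bystander.
Things that resemble listed ones, but are neither listed nor needed, are in the scene too. What is shaped like the cap but blue or green is not meant.

How it is judged (in metres and radians):
On the way, in this order (a step that is already met when the one before it is completed fails the run):
1. the pressure-release button has been pressed down (value of joint vent above 0.0045 m), for 0.1 s.
2. the cap is unscrewed and lifted off its neck (z of cap_bar in the frame of neck_seat above 0.055 m), for 0.2 s.
At the end, for the whole second after the job is handed in: The cap is held still by the fingers (more than 1 N), touching nothing of the filter, its bar's centre 75 to 200 mm above the neck seat (so the cap is 49 to 174 mm above its seated place) and within 60 mm sideways of the neck's axis, tilted less than 20 degrees; the button is up again (z of cap_bar in the frame of neck_seat between 0.075 and 0.2 m and horizontal distance between cap_bar and neck_seat below 0.06 m and angle between cap_bar's own z axis and vertical below 0.35 rad and contact force between cap and the fingers above 1 N and contact force between cap and filter below 0.2 N and linear speed of cap below 0.03 m/s and value of joint vent below 0.003 m); the arm keeps its last pose, push and grip.
It fails at once if the mug is disturbed (moved more than 30 mm) (distance of mug from where it was at the start of the episode above 0.03 m).
It fails at once if the glass is disturbed (moved more than 30 mm) (distance of glass from where it was at the start of the episode above 0.03 m).
It fails at once if the spice jar is disturbed (moved more than 30 mm) (distance of spice from where it was at the start of the episode above 0.03 m).
It fails at once if the cap is dropped below its neck (z of cap_bar in the frame of neck_seat below 0 m).
It also fails if it takes over 54 s, if anything falls off the work surface, if the arm or the gripper's body presses on something with over 40 N, if the wrist force passes 120 N, or if a joint passes its speed limit or range.

ROBOT

A 6-joint arm with a two-finger parallel gripper is mounted at the origin on a cart in front of the work surface, level with it; the furniture and walls round the work are solid. World frame = base frame: x ahead of the robot, y to its left, z up, the work surface at z = 0. Lengths are in mm, angles in rad, forces in N, time in s.
With the tool pointing down it reaches from about 350 to 875 mm from the base axis. Payload 4.2 kg.
Tool frame: the origin (TCP) lies midway between the tips of the shut fingers; the grasp point (between the pads) lies 19 mm behind it (grasp_offset is the distance from the TCP to the grasp point, in mm); z points along the fingers, y is the line along which they close (so a half turn about z gives the same grasp; the last joint's range is limited). The gripper opens to 85 mm and grips with 20 to 120 N. Pads are 22 mm wide; open, the fingers measure 114 mm over their backs; the gripper's body (76 mm by 85 mm) begins 54 mm behind the grasp point. The pads swing forward as they close: fully open they stand 13 mm farther back than shut.
Start: joints at [-0.894, 0.385, 0.008, 0, -1.194, -0.259], TCP at [253.607, -571.212, 231.312] pointing down, gripper open.
Joint ranges: [-3.14, 3.14], [-1.21, 2.06], [-1.07, 1.41], [-3.16, 2.05], [-2.99, -0.16], [-3.1, 3.1]. Speed limits (rad/s): [2.79, 2.79, 3.14, 3.14, 3.14, 3.14].

INTERFACE

Orientations are given as a rotation vector (axis times angle).
In Python, from rig import * gives the robot as it stands.
- The arm moves only by the tool servo_tool, never from a script. Its argument "deltas" is a list of rows, each a list of 7 numbers: the turn, a rotation vector about the tool's x, y, z in rad, then the shift along the tool's x, y, z in cm, then the finger opening in cm, from 0 to 8.54. A call has 1 to 12 rows; each row is the pose to reach, as a shift and turn from the pose commanded when the call began, along the tool's axes at that moment; what a row does not reach only later rows make up. A row lasts 1/8 s, in which the tool goes at most 62.5 mm and 10.7 degrees, less where a joint would pass 70% of its speed; a pose out of reach is approached as far as the arm can. A call with a gripper value outside its range is refused whole. The fingers move at their own pace and stop on an object; "newtons" is the grip in N (left out, the last holds). Time passes only in rows, so rows that repeat a pose let the fingers close. It gives the time, the measured TCP pose, the force, the opening and the grip force at its end, in the units of the state.
- sense(): the state, without advancing time (a new reading comes with each control period).
- grab_frame(name): name is "scene" or "top"; returns the picture (400x640x3 uint8, red, green, blue); there is no depth.
- calibration(name): a dict with "camera_matrix" (3x3 intrinsics, pixels), "k1" (the pictures are not rectified: a ray, as slopes to the right and down, at radius r is drawn at 1 + k1 r^2 times it, then the intrinsics apply), "R" (3x3) and "t" (3): a world point X has camera coordinates R X + t. Camera axes: x right, y down, z forward; pixel columns grow to the right and rows downward; lengths in mm; the calibration is good to about 2 mm. A picture is of the moment at which its call begins. calibration takes no time and is no camera call.
- sign_off(): hands the job in; it is judged then, once.
The state is a dict: "time": time; "joints": joint angles; "joint_vel": joint speeds; "joint_torque": joint torques, N m; "eef_pos": TCP position; "orientation": TCP orientation; "contact_force": force on the tool from outside, world axes, zero at the start; "moment": the same for the moment, N m; "gripper_width": opening from 0.0 (shut) to 1.0 (fully open); "grasp_force": force on a finger pad.
Only numpy, scipy, OpenCV 4.12 (cv2) and the standard library are available. Lean on these libraries where they do the work, as an engineer would, in place of code of your own. Each camera call takes 0.05 s, during which the arm holds its last target. There are 200 camera calls.

## Working session

There is one attempt and no reset: what is moved stays moved. The work goes in short steps, Python scripts to look and compute and a tool call to move; the robot and the scene stay as the last step left them, time stands still between calls to the robot, and variables do not carry over. Pictures are saved under pics/ and viewed, at most 10 in all, crops included, and the job is handed in when it is done.

Besides the shell and the picture viewer there is one more tool, called in YAML: its name, and indented under it one key for each argument. servo_tool: Moves the arm, as the interface text tells. Its arguments: {"type":"object","properties":{"deltas":{"type":"array","items":{"type":"array","items":{"type":"number"}}},"newtons":{"type":"number"}},"required":["deltas"]}

```bash
mkdir -p pics; ls
python3 - <<'E'
from rig import *
import cv2
for n in("scene","top"):
    f=grab_frame(n); cv2.imwrite(f"pics/{n}0.png",f[:,:,::-1]); c=calibration(n); print(n,c)
print(sense())
E
```

```text
pics
scene {'camera_matrix': array([[514.55741839,   0.        , 325.71013638],
       [  0.        , 514.55741839, 198.76623446],
       [  0.        ,   0.        ,   1.        ]]), 'k1': -0.004183378608836249, 'R': array([[-0.74839913, -0.66310318, -0.01388941],
       [-0.32480509,  0.38468296, -0.86401428],
       [ 0.57827364, -0.64211618, -0.50327568]]), 't': array([ 388.54255046,  288.33466667, 1310.08894594])}
top {'camera_matrix': array([[486.25156288,   0.        , 321.16949973],
       [  0.        , 486.25156288, 193.98975595],
       [  0.        ,   0.        ,   1.        ]]), 'k1': -0.12579803623782074, 'R': array([[ 0.38856861, -0.92139884,  0.00621336],
       [-0.868263  , -0.36840098, -0.33226507],
       [ 0.30843766,  0.12371294, -0.94316558]]), 't': array([-232.79633942,  491.64835846, 1388.84412949])}
{'time': 0.1, 'joints': array([-8.94398115e-01,  3.85489440e-01,  6.76809591e-03, -4.01284658e-04,
       -1.19401152e+00, -2.58633401e-01]), 'joint_vel': array([-0.000434  , -0.00131299,  0.00527402,  0.00029116,  0.00131211,
        0.00047799]), 'joint_torque': array([ 5.44161612e-04, -3.93320525e+01,  1.88929385e+01,  4.19784039e+00,
       -2.55464409e-03,  5.67555730e-06]), 'eef_pos': array([ 253.39096748, -570.76370873,  230.33227051]), 'orientation': array([ 6.51122167e-01, -3.07282350e+00, -2.97901825e-03]), 'contact_force': array([-0.16381723,  0.37967152, -0.65431333]), 'moment': array([0.03844584, 0.01086253, 0.03321986]), 'grasp_force': 0.0, 'gripper_width': 0.998678672337314}
```

View pics/scene0.png

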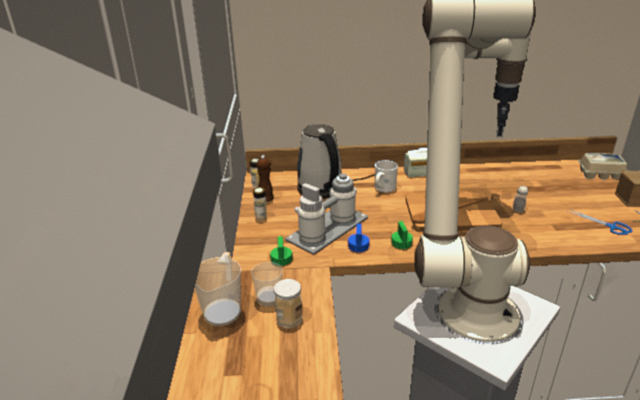

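View pics/top0.png

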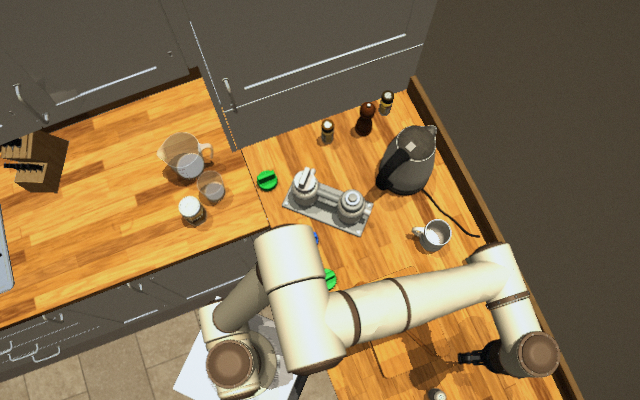

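The scene view shows the capped canister at (311,210) with its bar at about (310,190), and the button canister at (343,190). In the top view the cap bar is at about (307,180) and the button at about (351,199). Next I'll take enlarged crops to get accurate pixels.

```bash
cat > h.py <<'E'
import numpy as np, cv2
from rig import *
from scipy.spatial.transform import Rotation as Ro
def ray(n,uv):
    c=calibration(n); 
    xy=cv2.undistortPoints(np.array([[uv]],float),c["camera_matrix"],np.array([c["k1"],0,0,0.]))[0,0]
    d=c["R"].T@np.r_[xy,1]; return -c["R"].T@c["t"], d/np.linalg.norm(d)
def atz(n,uv,z):
    o,d=ray(n,uv); return o+d*(z-o[2])/d[2]
def tri(a,b):
    (o1,d1),(o2,d2)=ray("scene",a),ray("top",b)
    s=np.linalg.lstsq(np.c_[d1,-d2],o2-o1,rcond=None)[0]
    p,q=o1+s[0]*d1,o2+s[1]*d2; return (p+q)/2,np.linalg.norm(p-q)
def proj(n,X):
    c=calibration(n); return cv2.projectPoints(np.array([X],float),cv2.Rodrigues(c["R"])[0],c["t"],c["camera_matrix"],np.array([c["k1"],0,0,0.]))[0][0,0]
E
python3 - <<'E'
from h import *
a=cv2.imread("pics/scene0.png")[165:255,270:380]; b=cv2.imread("pics/top0.png")[155:245,270:390]
z=lambda i:cv2.resize(i,None,fx=6.6,fy=6.6,interpolation=cv2.INTER_CUBIC)
cv2.imwrite("pics/sc.png",z(a));cv2.imwrite("pics/tc.png",z(b))
print(atz("top",(307,180),180),atz("top",(351,199),160))
E
```

```text
[535.56167613  18.27295695 180.        ] [ 538.22641078 -117.15434951  160.        ]
```

View pics/sc.png

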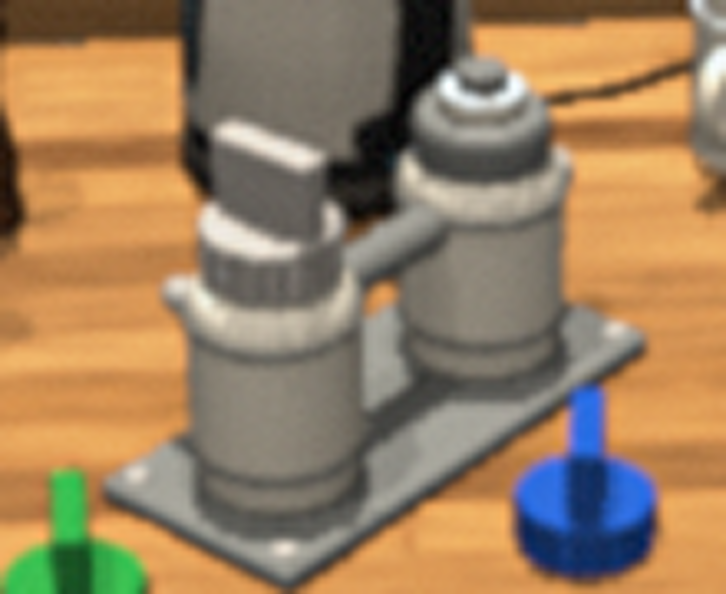

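View pics/tc.png

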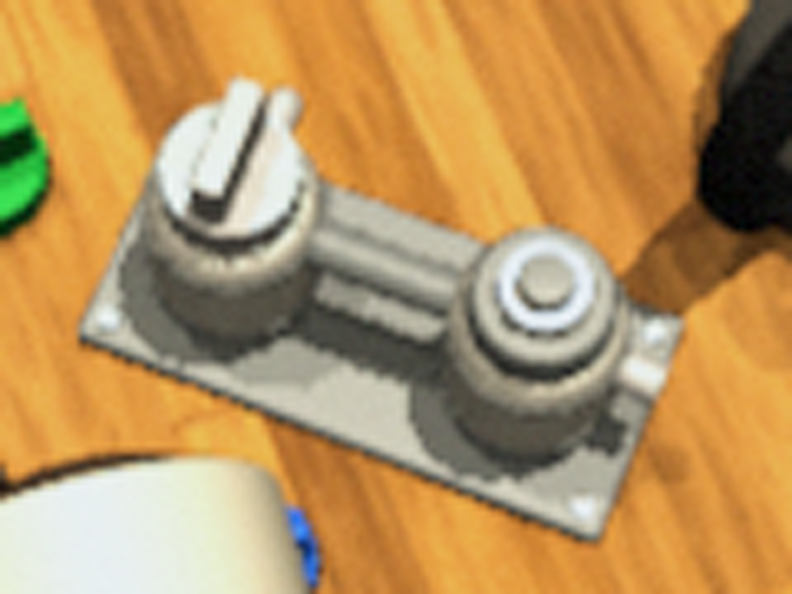

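Run:
```python
from h import *
S=lambda x,y:((x+.5)/6.6-.5+270,(y+.5)/6.6-.5+165)
T=lambda x,y:((x+.5)/6.6-.5+270,(y+.5)/6.6-.5+155)
bar=tri(S(270,145),T(229,138)); btn=tri(S(484,72),T(544,279)); print("bar",bar,"btn",btn)
print("bar188 s/t",atz("scene",S(270,145),188),atz("top",T(229,138),188))
z=btn[0][2];print("btn",atz("scene",S(484,72),z),atz("top",T(544,279),z))
e1,e2=atz("top",T(251,85),188),atz("top",T(208,191),188); print(e1,e2,np.degrees(np.arctan2(*(e1-e2)[1::-1])))
e1,e2=atz("scene",S(226,125),188),atz("scene",S(314,164),188); print(e1,e2,np.degrees(np.arctan2(*(e1-e2)[1::-1])))
L,B,Rr=[atz("top",T(*p),12) for p in((82,338),(597,540),(684,320))]
print(L,B,Rr,"ctr",(L+Rr)/2, "ang y",np.degrees(np.arctan2(*(L-B)[1::-1]))-90,np.degrees(np.arctan2(*(Rr-B)[1::-1])))
L,B,Rr=[atz("scene",S(*p),12) for p in((105,487),(290,583),(645,340))]
print(L,B,Rr,"ctr",(L+Rr)/2, "ang y",np.degrees(np.arctan2(*(B-Rr)[1::-1]))-90)
d=(bar[0]-btn[0]);print(np.degrees(np.arctan2(d[1],d[0]))-90,np.linalg.norm(d[:2]))
s=sense();print(Ro.from_rotvec(s["orientation"]).as_matrix())
```

```text
bar (array([545.66810206,  31.32597041, 183.33178654]), np.float64(3.5222829794210377)) btn (array([ 546.11138354, -116.92145205,  160.76117007]), np.float64(2.101956264559188))
bar188 s/t [541.99838434  37.4417923  188.        ] [542.39598089  29.50464518 188.        ]
btn [ 547.38472069 -116.91685241  160.76117007] [ 545.12993106 -117.43763409  160.76117007]
[568.7697505   30.59417318 188.        ] [516.50902323  28.03915069 188.        ] 2.7989571491396443
[569.76802209  36.56981862 188.        ] [515.43519969  37.63041456 188.        ] -1.118291887279023
[482.44527524  85.36426498  12.        ] [ 485.91109428 -178.45572667   12.        ] [ 603.71955555 -177.33599212   12.        ] ctr [543.08241539 -45.98586357  12.        ] ang y 0.7526547925076272 0.5445630254550772
[597.06143488  98.80306841  12.        ] [480.06192924  98.16127728  12.        ] [ 483.65500423 -166.25098642   12.        ] ctr [540.35821956 -33.72395901  12.        ] ang y 0.7785393876524012
0.17132225465707052 148.24808519300743
[[-9.14058057e-01 -4.05582321e-01 -9.21250493e-04]
 [-4.05583345e-01  9.14056404e-01  1.74373311e-03]
 [ 1.34847590e-04  1.96751716e-03 -9.99998055e-01]]
```

The crops put the bar at about (544,33), the button at about (546,-117,161), and the filter yaw at about 0.7°. I'll move above the button with the fingers shut.

servo_tool:
  deltas:
    - [0,0,0.04,-4.5,3.0,0,0]
    - [0,0,0.1,-9.0,5.9,0,0]
    - [0,0,0.16,-14,9.2,0,0]
    - [0,0,0.22,-19,12.4,0,0]
    - [0,0,0.28,-24,15.7,0,0]
    - [0,0,0.34,-29,19,0,0]
    - [0,0,0.405,-34,22.3,0,0]
    - [0,0,0.405,-38.5,25.2,0,0]
    - [0,0,0.405,-42.5,27.8,0,0]
    - [0,0,0.405,-45.2,29.6,0,0]
    - [0,0,0.405,-45.2,29.6,0,0]
    - [0,0,0.405,-45.2,29.6,0,0]

```text
time: 1.6
eef_pos: [546.1, -117.4, 230.9]
orientation: [0.02, -3.14, -0.0]
contact_force: [-0.6, -0.7, -0.4]
gripper_width: -0.0
grasp_force: 0.0
```

Run:
```python
from h import *
ims=[]
for n,(x,y) in(("scene",(290,130)),("top",(290,145))):
    f=grab_frame(n)[:,:,::-1]; cv2.imwrite(f"pics/{n}1.png",f)
    ims.append(cv2.resize(f[y:y+100,x:x+90],None,fx=4.4,fy=4.4,interpolation=cv2.INTER_CUBIC))
    s=sense();print(n,proj(n,s["eef_pos"]),s["eef_pos"],s["joints"])
cv2.imwrite("pics/c1.png",np.hstack(ims))
```

```text
scene [343.5061429  155.28443523] [ 546.00892733 -117.8179906   231.04407656] [ 7.75845827e-02  2.72647554e-01 -1.57467574e-01 -6.29390829e-05
 -1.14155472e+00 -1.63627644e+00]
top [354.019729   188.20952036] [ 545.98961732 -118.02156355  231.20145335] [ 7.71950293e-02  2.72400596e-01 -1.57391957e-01 -8.89359784e-05
 -1.14151913e+00 -1.63629223e+00]
```

View pics/c1.png

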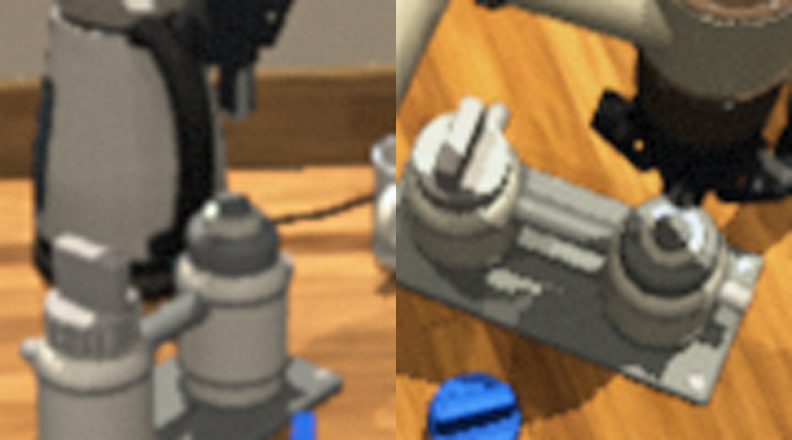

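The fingertip is at scene px (343.5,155.4), matching its projection. It sits directly above the button at (343,177). I'll descend now.

servo_tool:
  deltas:
    - [0,0,0,-0.1,0,3,0]
    - [0,0,0,-0.1,0,6,0]
    - [0,0,0,-0.1,0,6.5,0]
    - [0,0,0,-0.1,0,6.7,0]
    - [0,0,0,-0.1,0,6.7,0]

```text
time: 2.33
eef_pos: [548.2, -117.7, 165.7]
orientation: [-0.02, 3.139, -0.001]
contact_force: [-2.0, 0.4, 2.3]
gripper_width: -0.001
grasp_force: 0.8
```

servo_tool:
  deltas:
    - [0,0,0,0,0,0.2,0]
    - [0,0,0,0,0,0.3,0]
    - [0,0,0,0,0,0.3,0]

```text
time: 2.7
eef_pos: [548.4, -117.5, 162.1]
orientation: [-0.021, 3.14, -0.001]
contact_force: [0.4, -2.3, 3.5]
gripper_width: 0.002
grasp_force: 1.8
```

servo_tool:
  deltas:
    - [0,0,0,0,0,0.2,0]
    - [0,0,0,0,0,0.2,0]

```text
time: 2.95
eef_pos: [548.4, -117.5, 160.1]
orientation: [-0.021, 3.14, -0.001]
contact_force: [0.3, -2.2, 4.7]
gripper_width: 0.001
grasp_force: 2.9
```

Contact came at about z 166 and the force is rising like a spring. I'll go a little further until it reaches the stop.

servo_tool:
  deltas:
    - [0,0,0,0,0,0.1,0]
    - [0,0,0,0,0,0.2,0]
    - [0,0,0,0,0,0.2,0]
    - [0,0,0,0,0,0.2,0]

```text
time: 3.45
eef_pos: [548.4, -117.6, 160.0]
orientation: [-0.022, 3.139, -0.002]
contact_force: [-2.9, -1.3, 14.2]
gripper_width: 0.003
grasp_force: 6.9
```

Hard stop at z 160, so the button is fully pressed. I'll rise and move over the cap, opening the fingers.

servo_tool:
  deltas:
    - [0,0,0,0,0,-5,0]
    - [0,0,0,0,0,-8,4]
    - [0,0,0,0.1,4,-8.5,8.5]
    - [0,0,0,0.2,8,-8.5,8.5]
    - [0,0,0,0.3,12,-8.5,8.5]
    - [0,0,0,0.3,15.3,-8.5,8.5]
    - [0,0,0,0.3,15.3,-7,8.5]
    - [0,0,0,0.3,15.3,-6.5,8.5]
    - [0,0,0,0.3,15.3,-6.5,8.5]
    - [0,0,0,0.3,15.3,-6.5,8.5]

```text
time: 4.7
eef_pos: [542.8, 34.9, 222.4]
orientation: [-0.018, 3.141, -0.0]
contact_force: [0.5, 0.1, 0.2]
gripper_width: 1.002
grasp_force: 0.0
```

Run:
```python
from h import *
ims=[]
for n,(x,y) in(("scene",(270,120)),("top",(265,130))):
    f=grab_frame(n)[:,:,::-1]; cv2.imwrite(f"pics/{n}2.png",f)
    ims.append(cv2.resize(f[y:y+100,x:x+80],None,fx=5,fy=5,interpolation=cv2.INTER_CUBIC))
    s=sense();p=s["eef_pos"]; print(n,proj(n,p),p,s["joints"][5], "proj of tips",[proj(n,p+[0,d,13]) for d in(-50,50)])
cv2.imwrite("pics/c2.png",np.hstack(ims))
```

```text
scene [310.48280477 175.68313113] [542.88573615  35.04090255 222.56891492] -1.9217904809096877 proj of tips [array([321.93861441, 165.72577465]), array([298.25478755, 177.90628863])]
top [302.14495648 169.99702207] [542.90677827  35.17920893 222.65303837] -1.921806953381544 proj of tips [array([318.71729435, 174.80315856]), array([285.46214423, 161.69304835])]
```

View pics/c2.png

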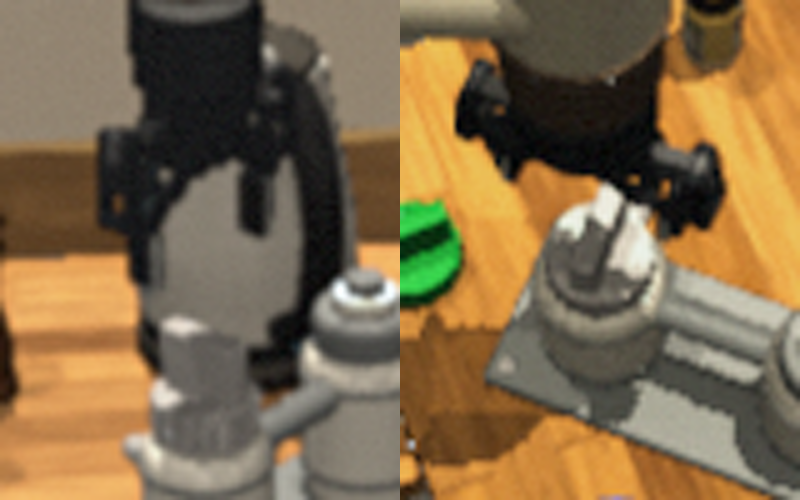

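Scene fingertips are at (299,177) and (320,167), straddling the bar top at (310,186) and matching the projection. I'll descend around the bar and close gently.

servo_tool:
  deltas:
    - [0,0,0,0,0.1,3,8.5]
    - [0,0,0,0,0.1,5,8.5]
    - [0,0,0,0,0.1,6.2,8.5]
    - [0,0,0,0,0.1,6.7,8.5]
    - [0,0,0,0,0.1,6.7,8.5]

```text
time: 5.42
eef_pos: [543.0, 36.7, 155.6]
orientation: [-0.02, 3.141, 0.0]
contact_force: [0.0, -0.6, 0.1]
gripper_width: 0.993
grasp_force: 0.0
```

servo_tool:
  deltas:
    - [0,0,0,0,0,0,4]
    - [0,0,0,0,0,0,2.4]
    - [0,0,0,0,0,0,1.4]
    - [0,0,0,0,0,0,1.0]
    - [0,0,0,0,0,0,1.0]
    - [0,0,0,0,0,0,1.0]
  newtons: 20

```text
time: 6.18
eef_pos: [542.5, 36.2, 155.6]
orientation: [0.02, -3.141, 0.001]
contact_force: [-1.4, -2.9, 3.4]
gripper_width: 0.185
grasp_force: 24.4
```

Gripped, with the opening at 15.7 mm against the 16 mm bar. I'll centre slightly and try anticlockwise first (−tool z), watching the moment.

servo_tool:
  deltas:
    - [0,0,0,0,-0.05,0,1.0]
    - [0,0,-0.05,0,-0.05,0,1.0]
    - [0,0,-0.1,0,-0.05,0,1.0]
    - [0,0,-0.13,0,-0.05,0,1.0]
    - [0,0,-0.13,0,-0.05,0,1.0]

```text
time: 6.8
eef_pos: [542.5, 35.9, 155.6]
orientation: [0.224, -3.133, 0.001]
contact_force: [-1.9, -3.8, 5.7]
gripper_width: 0.189
grasp_force: 24.7
```

```bash
python3 -c "
from h import *
s=sense();print(s['moment'],s['contact_force'],s['joints'],s['orientation'])"
```

```text
[-0.88749646  0.66669968 -0.05501181] [-1.91201153 -3.77625917  5.68780509] [ 3.64569964e-01  3.16509881e-01 -3.00889748e-01  4.64829117e-04
 -9.53816713e-01 -1.79301411e+00] [ 2.23818185e-01 -3.13331644e+00  7.60733379e-04]
```

servo_tool:
  deltas:
    - [0,0,-0.03,0,0,0,1.0]
    - [0,0,-0.06,0,0,0,1.0]
    - [0,0,-0.08,0,0,0,1.0]
    - [0,0,-0.08,0,0,0,1.0]

```text
time: 7.3
eef_pos: [542.7, 35.5, 155.6]
orientation: [0.349, -3.122, 0.002]
contact_force: [-0.9, -4.8, 4.9]
gripper_width: 0.182
grasp_force: 24.7
```

```bash
python3 -c "
from h import *
s=sense();print(s['moment'],s['contact_force'],s['joints'],s['orientation'])"
```

```text
[-1.3428262   0.49126671 -0.11227352] [-0.92769498 -4.76141729  4.85348099] [ 3.64161283e-01  3.16619608e-01 -3.00945519e-01  1.14164952e-03
 -9.53579293e-01 -1.71310374e+00] [ 3.48793199e-01 -3.12206555e+00  1.55254362e-03]
```

The moment is low (0.11 N m) and the pads are still flat on the bar after 12°, past the 8° jam, so anticlockwise looks right. I'll continue while relieving the lateral force.

servo_tool:
  deltas:
    - [0,0,-0.05,0,-0.1,0,1.0]
    - [0,0,-0.12,0,-0.1,0,1.0]
    - [0,0,-0.19,0,-0.1,0,1.0]
    - [0,0,-0.26,0,-0.1,0,1.0]
    - [0,0,-0.3,0,-0.1,0,1.0]
    - [0,0,-0.3,0,-0.1,0,1.0]

```text
time: 8.05
eef_pos: [543.1, 35.0, 155.6]
orientation: [-0.811, 3.035, -0.001]
contact_force: [-1.4, -3.8, 5.2]
gripper_width: 0.183
grasp_force: 24.7
```

Run:
```python
from h import *
s=sense();print(s['moment'],s['contact_force'],s['orientation'],s['gripper_width'])
ims=[]
for n,(x,y) in(("scene",(270,140)),("top",(265,140))):
    f=grab_frame(n)[:,:,::-1]
    ims.append(cv2.resize(f[y:y+90,x:x+80],None,fx=5,fy=5,interpolation=cv2.INTER_CUBIC))
cv2.imwrite("pics/c3.png",np.hstack(ims))
```

```text
[-1.09183128  0.48138273  0.02748556] [-1.40129096 -3.82853686  5.16042732] [-8.11353511e-01  3.03455018e+00 -8.09516918e-04] 0.18322629438109542
```

View pics/c3.png

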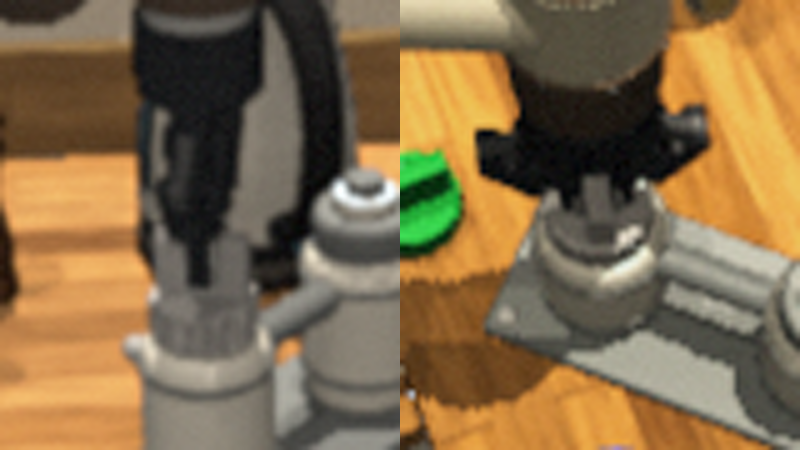

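In the top view the bar now stands upright in the picture at (300,183), so it turned about 30° with the tool. I'll finish to about 72°.

servo_tool:
  deltas:
    - [0,0,-0.08,0.03,-0.06,0,1.0]
    - [0,0,-0.16,0.03,-0.06,0,1.0]
    - [0,0,-0.24,0.03,-0.06,0,1.0]
    - [0,0,-0.32,0.03,-0.06,0,1.0]
    - [0,0,-0.4,0.03,-0.06,0,1.0]
    - [0,0,-0.48,0.03,-0.06,0,1.0]
    - [0,0,-0.56,0.03,-0.06,0,1.0]
    - [0,0,-0.64,0.03,-0.06,0,1.0]
    - [0,0,-0.72,0.03,-0.06,0,1.0]
    - [0,0,-0.75,0.03,-0.06,0,1.0]
    - [0,0,-0.75,0.03,-0.06,0,1.0]
  newtons: 40

```text
time: 9.52
eef_pos: [543.7, 34.5, 155.7]
orientation: [-1.866, 2.526, -0.002]
contact_force: [1.1, -4.7, 4.4]
gripper_width: 0.181
grasp_force: 40.7
```

Run:
```python
from h import *
s=sense();print(s['moment'],s['contact_force'],s['orientation'],s['gripper_width'])
o=s['orientation'];print(2*np.degrees(np.arctan(-o[0]/o[1])))
```

```text
[-1.38324844 -0.28977554  0.01171341] [ 1.09473996 -4.67912742  4.38424608] [-1.86561885e+00  2.52603310e+00 -1.74657884e-03] 0.18083227445217379
72.895944868473
```

The cap is at 72.1° of turn with low moments. I'll lift slowly, watching the force.

servo_tool:
  deltas:
    - [0,0,0,0,0,-0.2,1.0]
    - [0,0,0,0,0,-0.5,1.0]
    - [0,0,0,0,0,-0.8,1.0]
    - [0,0,0,0,0,-0.8,1.0]
  newtons: 50

```text
time: 10.02
eef_pos: [543.3, 34.5, 160.9]
orientation: [1.865, -2.528, -0.0]
contact_force: [6.2, -6.0, -7.5]
gripper_width: 0.186
grasp_force: 49.1
```

servo_tool:
  deltas:
    - [0,0,0,0,0,-0.5,1.0]
    - [0,0,0,0,0,-1,1.0]
    - [0,0,0,0,0,-1.5,1.0]
    - [0,0,0,0,0,-1.5,1.0]

```text
time: 10.52
eef_pos: [542.1, 35.2, 177.2]
orientation: [1.866, -2.526, -0.003]
contact_force: [-0.5, 0.3, -3.7]
gripper_width: 0.179
grasp_force: 50.3
```

The cap is free, carrying about 4 N of weight with no lateral load. I'll raise it to about 90 mm.

servo_tool:
  deltas:
    - [0,0,0,0,0,-1.5,1.0]
    - [0,0,0,0,0,-3,1.0]
    - [0,0,0,0,0,-4.5,1.0]
    - [0,0,0,0,0,-6,1.0]
    - [0,0,0,0,0,-7,1.0]
    - [0,0,0,0,0,-7,1.0]
    - [0,0,0,0,0,-7,1.0]
    - [0,0,0,0,0,-7,1.0]
    - [0,0,0,0,0,-7,1.0]

```text
time: 11.65
eef_pos: [542.7, 34.5, 247.8]
orientation: [1.866, -2.526, -0.0]
contact_force: [0.4, -0.1, -4.8]
gripper_width: 0.176
grasp_force: 50.4
```

Run:
```python
from h import *
s=sense();print(s['contact_force'],s['eef_pos'],s['grasp_force'])
f=grab_frame("scene")[:,:,::-1]
cv2.imwrite("pics/c4.png",cv2.resize(f[120:240,260:390],None,fx=4.5,fy=4.5,interpolation=cv2.INTER_CUBIC))
```

```text
[ 0.41924161 -0.0636582  -4.81572072] [542.74823477  34.48558679 247.79843233] 50.43791592121124
```

View pics/c4.png

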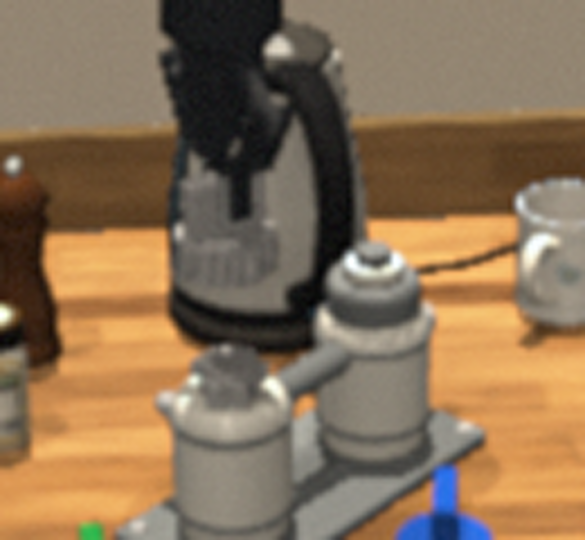

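The cap hangs level in the gripper at px (310,170), well above the bare neck at (311,201), and the button is up. I'm handing in.

```bash
python3 -c "
from rig import *
print(sign_off())"
```

```text
the job is handed in; nothing more can be done
None
```

The job is handed in: the button was pressed fully to its stop, the cap loosened anticlockwise (right-handed thread, turned about 72°), and it is held level about 90 mm above its seated place; I kept clear of the mug, glass and spice jar but did not re-measure their positions at the end, and no verdict was returned.

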